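# Mount a drawplate in the leaning holder

### The arm

A 6-joint arm with a two-finger parallel gripper is mounted at the origin on the work surface. World frame = base frame: x ahead of the robot, y to its left, z up, the work surface at z = 0. Lengths are in m, angles in rad, forces in N, time in s.
With the tool pointing down it reaches from about 0.3 to 0.75 m from the base axis. Payload 8.5 kg.
Tool frame: the origin (TCP) lies between the finger pads; the fingertips stand 19 mm ahead of it and the grasp point (between the pads) is the TCP (env.nose_length is the distance from the TCP to the fingertips, in m); z points along the fingers, y is the line along which they close (so a half turn about z gives the same grasp; the last joint's range is limited). The gripper opens to 85 mm and grips with 20 to 120 N. Pads are 22 mm wide; open, the fingers measure 114 mm over their backs; the gripper's body (76 mm by 85 mm) begins 54 mm behind the grasp point. The pads swing forward as they close: fully open they stand 13 mm farther back than shut.
Start: joints at [0.983, 0.381, 1.297, -0, 1.464, -0.215], TCP at [0.2, 0.512, 0.25] pointing down, gripper open.
Joint ranges: [-3.11, 3.11], [-0.89, 2.33], [0.22, 2.48], [-1.42, 4.56], [0.17, 2.85], [-2.88, 2.88]. Speed limits (rad/s): [2.39, 2.39, 3.14, 3.14, 3.14, 3.14].

### API

Orientations are given as a rotation vector (axis times angle).
In Python, from plant import env gives the robot as it stands.
- The arm moves only by the tool servo_tool, never from a script. Its arguments are lists of equal length, an entry for each row: "dr": the turn, a rotation vector about the world's x, y, z as a fraction of full scale, a list of three; "linear": the shift along the world's x, y, z as a fraction of full scale, a list of three; "jaw": the closure, from 0 (fully open) to 1 (shut). In form: {"dr": [[ax, ay, az], ...], "linear": [[dx, dy, dz], ...], "jaw": [jaw, ...]}. A call has 1 to 20 rows; each row shifts and turns the commanded pose from where the row before left it; what a row does not reach is not made up. Full scale, the value 1, is 30 mm for a shift and 180 degrees for a turn. A row lasts 1/12 s, in which the tool goes at most 41.7 mm and 7.16 degrees, less where a joint would pass 70% of its speed; a pose out of reach is approached as far as the arm can. A call with a number of a shift or a turn outside -1 to 1 is refused whole. A call with a gripper value outside its range is refused whole. The fingers move at their own pace and stop on an object; the grip force is fixed at half the most. Time passes only in rows, so rows that do not move let the fingers close. It gives the time, the measured TCP pose, the force, the opening and the grip force at its end, in the units of the state.
- env.sense(): the state, without advancing time (a new reading comes with each control period).
- env.capture(name): name is "side" or "top" or "wrist"; returns the picture (384x512x3 uint8, blue, green, red); there is no depth.
- env.camera_info(name): a dict with "K" (3x3 intrinsics, pixels), "position" and "rotation" of the camera in the world. Camera axes: x right, y up, looking along -z (the intrinsics and any distortion apply to the point x, -y, -z); pixel columns grow to the right and rows downward; lengths in m; the calibration is good to about 2 mm. A picture is of the moment at which its call begins: read the wrist's pose just before it. camera_info takes no time and is no camera call; for the wrist camera it gives the pose at the moment of the call.
- env.hand_in(): hands the job in; it is judged then, once.
The state is a dict: "time_s": time; "joint_positions": joint angles; "dq": joint speeds; "effort": joint torques, N m; "tcp_pos": TCP position; "eef_rot": TCP orientation; "force": force on the tool from outside, world axes, zero at the start; "ft_torque": the same for the moment, N m; "gripper_width": opening from 0.0 (shut) to 1.0 (fully open); "gripper_force": force on a finger pad.
Only numpy, scipy, OpenCV 4.12 (cv2) and the standard library are available. Lean on these libraries where they do the work, as an engineer would, in place of code of your own. Each camera call takes 0.05 s, during which the arm holds its last target. There are 200 camera calls.

### The job

Get the holder ready for drawing wire: take the longer of the two steel plates out of the wooden stand, slide it on its long edge fully home into the leaning slot of the holder, and then swing the hold-down bar all the way down over its top edge. Leave the shorter plate in the stand and the bowl, tin and screwdriver where they are.

Things in the scene. Friction and masses are not known exactly. Their poses are not given: they have to be found in the camera images.
- stand: wooden stand fixed to the bench, 150 x 150 x 28 mm high; origin at the centre of its underside. Two grooves run along its y, centred at x = -35 and +35 mm, 13 mm wide, groove floor at z = 12 mm, rail tops at z = 28 mm. One plate stands upright in each groove.
- drawplate: the longer plate (drawplate), plain steel slab 10 mm thick (x), 120 mm long (y), 60 mm high (z), 0.5 kg, with a row of 8 small dark holes near the upper edge; origin at the centre of its underside, z up as it stands. It may stand in either groove.
- drawplate_mid (a point): the middle of the drawplate, 30 mm above its underside
- short_plate: the shorter plate, same steel, 10 mm thick (x), 75 mm long (y), 60 mm high (z), 4 small holes, 0.3 kg; origin at the centre of its underside; stands in the other groove; leave it
- holder_base: grey painted base plate of the holder, fixed to the bench, 130 x 240 x 12 mm high; origin at the centre of its underside
- jaw: dark steel jaw block; its z leans 30 deg from vertical toward the base's -x. Origin: centre of the slot's floor. Slot 125 mm long (y), 12.5 mm wide (x), 30 mm deep (z) with flared lips, about 18 mm wide at the mouth; block x = +-21 mm, top z = 30 mm. A seated drawplate's top edge is at z = 60 mm. The bar's fork stands at y = -71 to -89 mm, up to z = 76 mm.
- bar_hinge (a point): middle of the hinge pin of the hold-down bar, at (0, -80, 67) mm in the jaw's frame; the pin runs along the jaw's x
- bar (a joint): hold-down bar's angle (rad): 0 = fully down along the jaw's +y, over the slot, 2 mm above a seated drawplate; 1.57 = standing along the jaw's z; 2.1 = leaning outward. Stays where left. Steel bar 12 mm wide (jaw x), 10 mm thick, reaching 103 mm from the hinge; swings in the slot's plane, about the jaw's x.
- bar_knob (a point): centre of the black ball knob (18 mm across) at the bar's free end, 100 mm from the hinge and 5 mm above the bar's centre line when down
- bowl: terracotta bowl, 110 mm across, 45 mm high; bystander, origin at the centre of its underside
- tin: round red tin, 68 mm across, 60 mm high; bystander, origin at the centre of its underside
- screwdriver: screwdriver, 190 mm long, lying on the bench; bystander, origin near its middle
Not all that is in view belongs to the job. Leave any orange or pink look-alike of the drawplate alone.

How it is judged:
By the outcome, as a careful person would: the job done as asked, in the order asked, and still so for the second after the job is handed in, with the robot touching nothing.
It also fails if it takes over 56 s, if anything falls off the work surface, if the arm or the gripper's body presses on something with over 40 N, if the wrist force passes 120 N, or if a joint passes its speed limit or range.

## Working session

There is one attempt and no reset: what is moved stays moved. The work goes in short steps, Python scripts to look and compute and a tool call to move; the robot and the scene stay as the last step left them, time stands still between calls to the robot, and variables do not carry over. Pictures are saved under pics/ and viewed, at most 10 in all, crops included, and the job is handed in when it is done.

Besides the shell and the picture viewer there is one more tool, called after "Call:" in YAML: its name, and indented under it one key for each argument. servo_tool: Moves the arm, as the interface text tells. Its arguments: {"type":"object","properties":{"dr":{"type":"array","items":{"type":"array","items":{"type":"number"}}},"linear":{"type":"array","items":{"type":"array","items":{"type":"number"}}},"jaw":{"type":"array","items":{"type":"number"}}},"required":["dr","linear","jaw"]}

```bash
mkdir -p pics
python3 - <<'E'
from plant import env
import cv2,numpy as np
for n in("side","top"):
    im=env.capture(n); cv2.imwrite(f"pics/{n}0.png",im)
    c=env.camera_info(n); print(n,c)
s=env.sense(); print(s['tcp_pos'],s['eef_rot'],s['time_s'])
E
```

```text
side {'K': array([[420.92627953,   0.        , 252.79366589],
       [  0.        , 420.92627953, 193.79027125],
       [  0.        ,   0.        ,   1.        ]]), 'position': array([ 0.21546317, -0.6480215 ,  0.76065237]), 'rotation': array([ 0.79365972, -0.20178871, -0.46990909])}
top {'K': array([[487.79635335,   0.        , 251.14077025],
       [  0.        , 487.79635335, 187.72486549],
       [  0.        ,   0.        ,   1.        ]]), 'position': array([ 0.37910561, -0.02009939,  1.32648894]), 'rotation': array([ 0.13140148, -0.09451555, -1.5802314 ])}
[0.20017391 0.51202271 0.24978576] [-5.82055686e-01 -3.08669022e+00  1.87310786e-03] 0.1
```

View pics/top0.png

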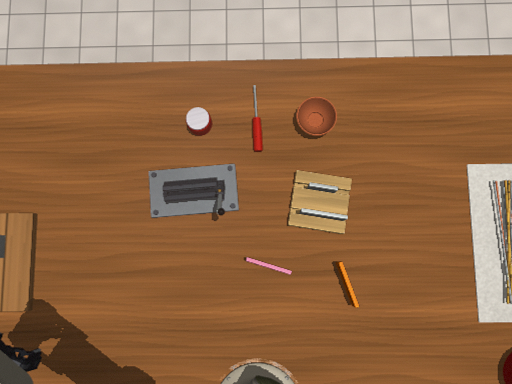

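View pics/side0.png

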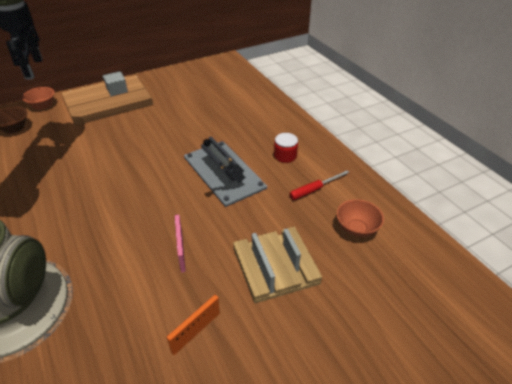

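Run:
```python
import cv2,numpy as np
def crop(f,x,y,w,h,s,step=10):
    c=cv2.resize(cv2.imread(f)[y:y+h,x:x+w],None,fx=s,fy=s,interpolation=cv2.INTER_CUBIC)
    for u in range(-(-x//step)*step,x+w,step):
        cv2.line(c,((u-x)*s+s//2,0),((u-x)*s+s//2,6),(0,255,255),1); cv2.putText(c,str(u),((u-x)*s,16),0,.35,(0,255,255),1)
    for v in range(-(-y//step)*step,y+h,step):
        cv2.line(c,(0,(v-y)*s+s//2),(6,(v-y)*s+s//2),(0,255,255),1); cv2.putText(c,str(v),(8,(v-y)*s+s//2+4),0,.35,(0,255,255),1)
    return c
a=crop("pics/top0.png",140,158,106,66,7); cv2.imwrite("pics/a.png",a)
b=crop("pics/top0.png",284,164,76,75,7); cv2.imwrite("pics/b.png",b)
c=crop("pics/side0.png",178,132,94,76,7); cv2.imwrite("pics/c.png",c)
```

```text
(no output)
```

View pics/a.png

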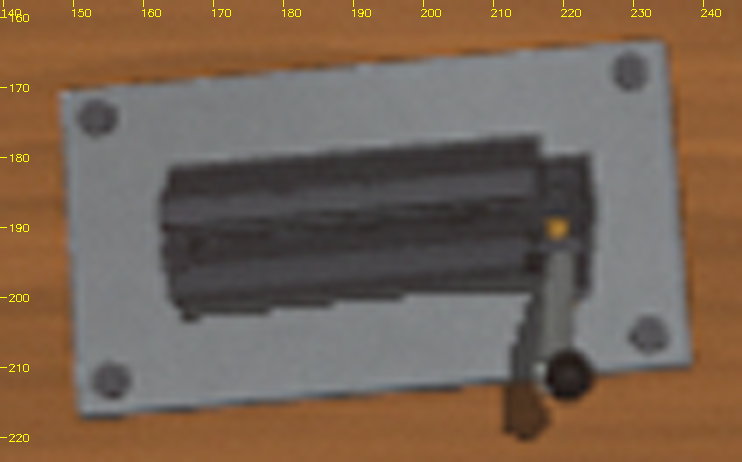

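View pics/b.png

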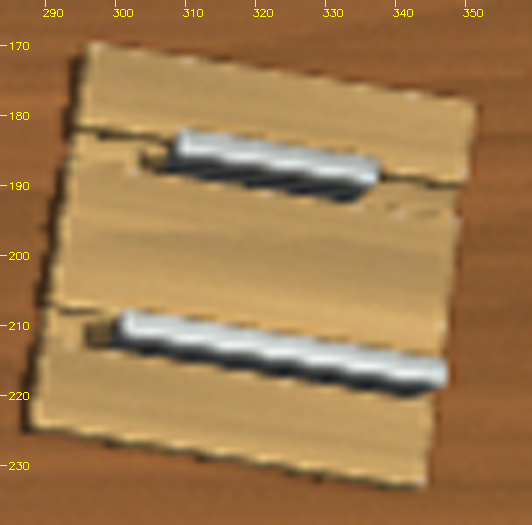

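View pics/c.png

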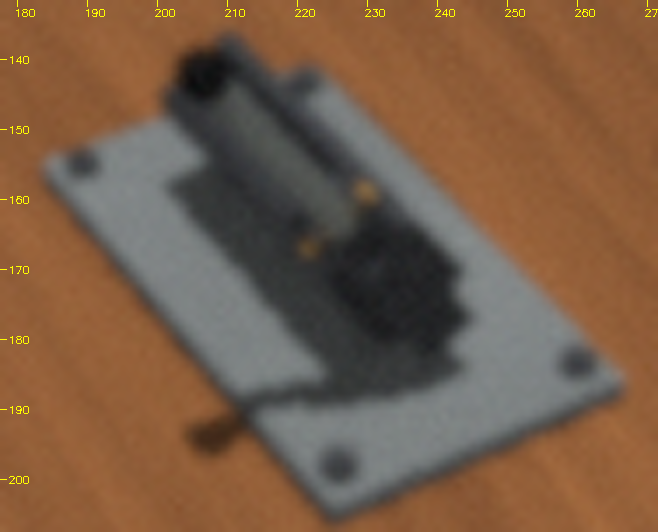

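```bash
cat > h.py <<'E'
import numpy as np
from plant import env
from scipy.spatial.transform import Rotation as R
from scipy.optimize import least_squares
def proj(n,P):
    c=env.camera_info(n); p=R.from_rotvec(c['rotation']).inv().apply(np.atleast_2d(P)-c['position'])
    p=np.c_[p[:,0],-p[:,1],-p[:,2]]@c['K'].T
    return p[:,:2]/p[:,2:]
def ca(L): return np.array([[140+(x-3)/7,158+(y-3)/7] for x,y in L])
def cb(L): return np.array([[284+(x-3)/7,164+(y-3)/7] for x,y in L])
def cc(L): return np.array([[178+(x-3)/7,132+(y-3)/7] for x,y in L])
def fr(x,y,yaw): return lambda P:R.from_euler('z',yaw).apply(np.atleast_2d(P))+[x,y,0]
E
cat > fit.py <<'E'
from h import *
def planar(P,obs,x0):
    P=np.array(P,float)
    def f(q): return np.concatenate([(proj(n,fr(*q[:3])(P[i]))-o).ravel() for n,i,o in obs])
    r=least_squares(f,x0); print(np.round(r.x,4),'rms',np.sqrt(np.mean(r.fun**2)),np.round(r.fun,1)); return r.x
# stand top corners: TL(+x,+y) TR(+x,-y) BR BL
st=planar([[.075,.075,.028],[.075,-.075,.028],[-.075,-.075,.028],[-.075,.075,.028]],[('top',[0,1,2,3],cb([(92,43),(475,102),(425,487),(35,430)]))],[.35,-.2,0])
dp=planar([[.005,.06,.072],[.005,-.06,.072],[-.005,-.06,.072],[-.005,.06,.072]],[('top',[0,1,2,3],cb([(123,310),(447,358),(443,387),(118,335)]))],[.3,-.2,0])
print('plate in stand',fr(0,0,-st[2])([[dp[0]-st[0],dp[1]-st[1],0]]))
B=[[.065,.12,.012],[.065,-.12,.012],[-.065,-.12,.012],[-.065,.12,.012]]
tc=ca([(62,91),(664,41),(690,363),(82,416)]); sc=cc([(320,72),(622,380),(331,512),(45,165)])
planar(B,[('top',[0,1,2,3],tc)],[.4,.1,0])
planar(B,[('side',[1,2,3],sc[1:])],[.4,.1,0])
hb=planar(B,[('top',[0,1,2,3],tc),('side',[1,2,3],sc[1:])],[.4,.1,0])
J=R.from_euler('y',-30,degrees=True)
def J2W(o,P): return fr(*hb)(J.apply(np.atleast_2d(P))+o)
def f(q):
    o=q[:3];w=q[3];a=q[4]
    k=[0,-.08+.1*np.cos(a)-.005*np.sin(a),.067+.1*np.sin(a)+.005*np.cos(a)]
    return np.concatenate([(proj('side',J2W(o,[[w,-.08,.067],[-w,-.08,.067],k]))-cc([(366,190),(307,248),(203,74)])).ravel(),
     (proj('top',J2W(o,[[w,-.08,.067],k]))-ca([(558,228),(568,375)])).ravel(),
     (proj('top',J2W(o,[[.021,q[5],.03],[.009,q[5],.03],[-.009,q[5],.03],[-.021,q[5],.03],[.021,q[6],.03],[.009,q[6],.03],[-.009,q[6],.03],[-.021,q[6],.03]]))-ca([(163,191),(163,227),(163,262),(165,298),(535,166),(535,198),(535,239),(535,274)])).ravel()])
r=least_squares(f,[0,0,.03,.015,1.8,.06,-.06]); print(np.round(r.x,4),np.round(r.fun,1))
o=r.x[:3]
print('jaw origin',J2W(o,[[0,0,0]]),'hinge',J2W(o,[[0,-.08,.067]]))
E
python3 fit.py
```

```text
[ 0.5279 -0.1747 -0.1655] rms 0.2677380415294595 [-0.4  0.1  0.3 -0.1  0.3  0.3 -0.2 -0.2]
[ 0.4919 -0.178  -0.1674] rms 0.1091537274187103 [-0.1 -0.1 -0.   0.2  0.1 -0.1  0.   0.1]
plate in stand [[-0.03500361 -0.00920252  0.        ]]
[0.5656 0.1685 0.0726] rms 0.47716294703304707 [-0.4 -0.2  0.5 -0.6  0.5  0.4 -0.7  0.4]
[0.5672 0.1669 0.0637] rms 0.6306171479846493 [ 1.1  0.3 -0.4  0.  -0.7 -0.6]
[0.5662 0.168  0.071 ] rms 0.6171772977273896 [-0.1 -0.5  0.7 -0.8  0.7  0.2 -0.5  0.1  0.7 -0.1 -0.6 -0.1 -1.4 -0.5]
[ 0.0029  0.0022  0.0455  0.0134  1.5864  0.0693 -0.0696] [ 0.3  0.3  0.8 -0.6  0.2 -0.  -0.4 -1.  -0.2 -1.1 -1.1  1.1 -0.4  0.2
  0.7  1.6  1.1  0.7 -0.9  0.2 -0.4 -0.1  0.4  0.4  0.9 -0.4]
jaw origin [[0.5689185  0.17037971 0.0454862 ]] hinge [[0.54118144 0.08820364 0.10350991]]
```

Call:
servo_tool:
  dr:
    - [0,0,-0.0256]
    - [0,0,-0.0256]
    - [0,0,-0.0256]
    - [0,0,-0.0256]
    - [0,0,-0.0256]
    - [0,0,-0.0256]
    - [0,0,-0.0256]
    - [0,0,-0.0256]
    - [0,0,-0.0256]
    - [0,0,-0.0256]
    - [0,0,-0.0256]
    - [0,0,-0.0256]
    - [0,0,-0.0256]
    - [0,0,-0.0256]
    - [0,0,0]
    - [0,0,0]
  linear:
    - [0.667,-0.814,0.119]
    - [0.667,-0.814,0.119]
    - [0.667,-0.814,0.119]
    - [0.667,-0.814,0.119]
    - [0.667,-0.814,0.119]
    - [0.667,-0.814,0.119]
    - [0.667,-0.814,0.119]
    - [0.667,-0.814,0.119]
    - [0.667,-0.814,0.119]
    - [0.667,-0.814,0.119]
    - [0.667,-0.814,0.119]
    - [0.667,-0.814,0.119]
    - [0.667,-0.814,0.119]
    - [0.667,-0.814,0.119]
    - [0,0,0]
    - [0,0,0]
  jaw: [0,0,0,0,0,0,0,0,0,0,0,0,0,0,0,0]

```text
time_s: 1.43
tcp_pos: [0.481, 0.1693, 0.2998]
eef_rot: [-2.142, -2.297, 0.001]
force: [-0.0, 0.6, -0.3]
gripper_width: 1.004
gripper_force: 0.0
```

Run:
```python
from h import *
import cv2
s=env.sense();c=env.camera_info('wrist');print(s['time_s'],s['tcp_pos'],R.from_rotvec(s['eef_rot']).as_matrix().round(3),s['joint_positions'],c,R.from_rotvec(c['rotation']).as_matrix().round(2)[:,2])
T=R.from_rotvec(s['eef_rot'])
print(T.inv().apply(c['position']-s['tcp_pos']))
im=env.capture('wrist');cv2.imwrite('pics/w1.png',cv2.resize(im,(800,600),interpolation=cv2.INTER_CUBIC))
np.savez('w1.npz',**{k:c[k] for k in c})
print(proj('wrist',[[.5689,.1704,.0455],[.541,.088,.1035]]))
```

```text
1.4333 [0.48101793 0.16928808 0.29978454] [[-0.07   0.998 -0.001]
 [ 0.998  0.07  -0.   ]
 [ 0.    -0.001 -1.   ]] [1.05842309e-01 2.77745513e-01 1.30828439e+00 9.93251487e-05
 1.55659541e+00 3.58846001e-02] {'K': array([[290.0118127 ,   0.        , 257.30141769],
       [  0.        , 290.0118127 , 189.39470815],
       [  0.        ,   0.        ,   1.        ]]), 'position': array([0.47448929, 0.24247267, 0.42405732]), 'rotation': array([-0.2905941 , -0.00935466,  0.0687598 ])} [-0.02  0.29  0.96]
[ 0.07346966 -0.00152581 -0.12426669]
[[325.12005739 165.11982664]
 [303.65715764 239.67901994]]
```

View pics/w1.png

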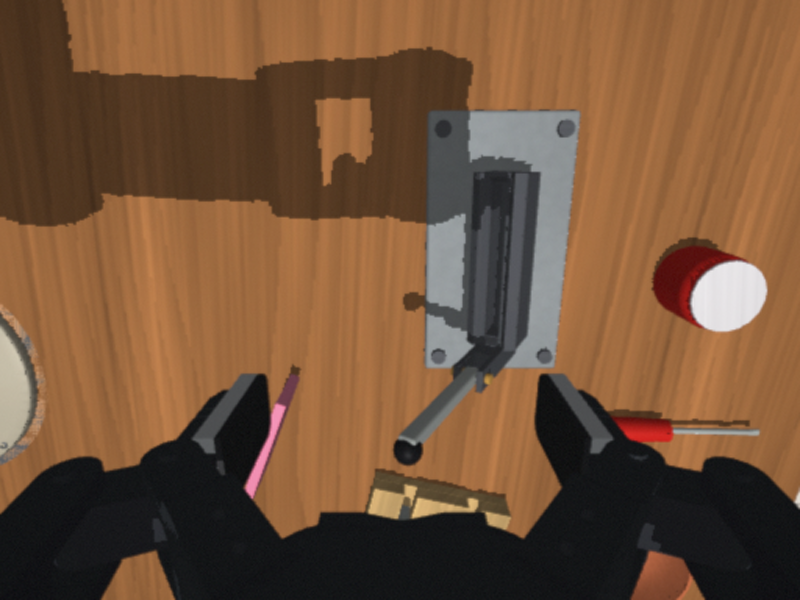

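Run:
```python
import cv2
im=cv2.imread('pics/w1.png') # 800x600
c=im[100:400,400:600]; cv2.imwrite('pics/w1c.png',cv2.resize(c.transpose(1,0,2),None,fx=2.6,fy=2.6,interpolation=cv2.INTER_CUBIC))
```

```text
(no output)
```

View pics/w1c.png

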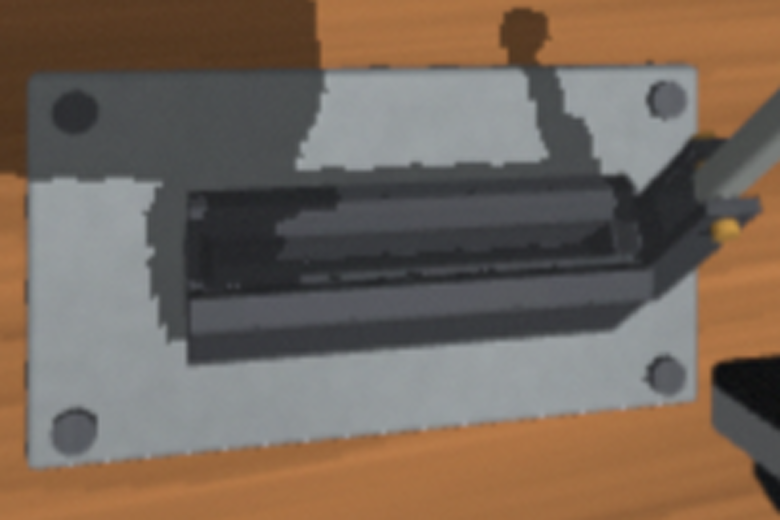

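```bash
cat > fit2.py <<'E'
from h import *
import h
W=np.load('w1.npz'); oc=env.camera_info
env_ci=lambda n: W if n=='wrist' else oc(n)
class E: camera_info=staticmethod(env_ci)
h.env=E
def cw(L): return np.array([[(400+Y/2.6+.5)*.64-.5,(100+X/2.6+.5)*.64-.5] for X,Y in L])
J=R.from_euler('y',-30,degrees=True)
B=np.array([[-.065,.12,.012],[-.065,-.12,.012],[.065,-.12,.012],[.065,.12,.012]])
BT=ca([(82,416),(690,363),(664,41),(62,91)]); BS=cc([(45,165),(331,512),(622,380)]); BW=cw([(30,75),(695,68),(695,403),(30,467)])
def f(q,full=False):
    hb=q[:3]; o=q[3:6]; w=q[6]; a=q[7]; l,r=q[8:10]
    cam={'side':q[10:12],'wrist':q[12:14],'top':q[14:16]}
    T=lambda P: fr(*hb)(J.apply(np.atleast_2d(P))+o)
    pr=lambda n,P: proj(n,P)+cam[n]
    k=[0,-.08+.1*np.cos(a)-.005*np.sin(a),.067+.1*np.sin(a)+.005*np.cos(a)]
    tops=[[x,y,.03] for y in(l,r) for x in(.021,.009,-.009,-.021)]
    e=[(pr('top',fr(*hb)(B))-BT),(pr('side',fr(*hb)(B[:3]))-BS),(pr('wrist',fr(*hb)(B))-BW)*1.,
     pr('side',T([[w,-.08,.067],[-w,-.08,.067],k]))-cc([(366,190),(307,248),(203,74)]),
     pr('top',T([[w,-.08,.067],k]))-ca([(558,228),(568,375)]),
     pr('wrist',T([[w,-.08,.067],[-w,-.08,.067],k]))-np.r_[cw([(727,229),(705,138)]),[[408.5*.64-.5,449.5*.64-.5]]],
     pr('top',T(tops))-ca([(163,191),(163,227),(163,262),(165,298),(535,166),(535,198),(535,239),(535,274)]),
     pr('wrist',T(tops))-cw([(188,332),(188,295),(188,240),(188,192),(650,297),(650,265),(618,215),(618,177)])]
    if full: 
        for x in e: print(np.round(x,1).tolist())
    return np.concatenate([x.ravel() for x in e]+[q[10:16]*.7])
r=least_squares(f,[.566,.168,.071,.003,.002,.045,.0134,1.586,.069,-.069]+[0]*6,loss='soft_l1')
q=r.x; f(q,True); print(np.round(q,4))
T=lambda P: fr(*q[:3])(J.apply(np.atleast_2d(P))+q[3:6])
print('jaw origin',T([0,0,0]),'hinge',T([0,-.08,.067]))
np.save('jaw.npy',q[:10])
E
python3 fit2.py
```

```text
[[-0.7, -0.4], [0.5, 0.2], [0.8, -0.8], [-0.1, -1.0]]
[[-1.1, -0.4], [-0.7, 0.2], [0.8, 0.4]]
[[-0.2, -0.9], [-1.4, 0.8], [-0.5, 1.1], [1.7, -0.5]]
[[0.4, 0.3], [0.5, -0.2], [-0.3, -0.3]]
[[0.2, -1.0], [-0.2, -0.7]]
[[1.2, -0.2], [2.1, -0.1], [1.0, 0.2]]
[[-1.1, 1.0], [-0.4, 0.2], [0.6, 1.5], [0.9, 0.6], [-1.0, 0.4], [-0.5, 0.1], [0.2, 0.6], [0.7, -0.1]]
[[0.8, 0.3], [-0.5, 0.1], [-1.9, -0.1], [0.4, -0.3], [0.4, -0.6], [-0.9, -2.5], [-1.8, 2.7], [-0.9, 0.9]]
[ 5.6530e-01  1.6790e-01  6.5800e-02  1.7000e-03  2.0000e-04  4.7600e-02
  1.3900e-02  1.5732e+00  7.0900e-02 -6.7500e-02  4.4740e-01  1.2290e-01
  8.6000e-01 -1.0852e+00 -1.0270e-01 -6.0470e-01]
jaw origin [[0.56696194 0.16818462 0.04761752]] hinge [[0.53879379 0.08615533 0.10564122]]
```

Call:
servo_tool:
  dr:
    - [0,0,-0.0063]
    - [0,0,-0.0063]
    - [0,0,-0.0063]
    - [0,0,-0.0063]
    - [0,0,-0.0063]
    - [0,0,-0.0063]
    - [0,0,-0.0063]
    - [0,0,-0.0063]
    - [0,0,-0.0063]
    - [0,0,-0.0063]
    - [0,0,-0.0063]
    - [0,0,-0.0063]
    - [0,0,0]
    - [0,0,0]
  linear:
    - [0.031,-0.964,0]
    - [0.031,-0.964,0]
    - [0.031,-0.964,0]
    - [0.031,-0.964,0]
    - [0.031,-0.964,0]
    - [0.031,-0.964,0]
    - [0.031,-0.964,-0.85]
    - [0.031,-0.964,-0.85]
    - [0.031,-0.964,-0.85]
    - [0.031,-0.964,-0.85]
    - [0.031,-0.964,-0.85]
    - [0.031,-0.964,-0.85]
    - [0,0,0]
    - [0,0,0]
  jaw: [0,0,0,0,0,0,0,0,0.4,0.4,0.4,0.4,0.4,0.4]

```text
time_s: 2.65
tcp_pos: [0.4911, -0.1763, 0.1461]
eef_rot: [-2.395, -2.028, 0.001]
force: [0.3, -0.5, -0.1]
gripper_width: 0.601
gripper_force: 0.0
```

Run:
```python
from h import *
import cv2
s=env.sense();print(s['time_s'],s['tcp_pos'],R.from_rotvec(s['eef_rot']).as_matrix().round(3),s['gripper_width'])
im=env.capture('wrist');cv2.imwrite('pics/w2.png',im)
P=fr(.4919,-.178,-.1674)([[x,y,.072] for x,y in((.005,.06),(.005,-.06),(-.005,-.06),(-.005,.06))])
print(proj('wrist',P).round(1).tolist())
```

```text
2.65 [ 0.49109243 -0.17628217  0.1460879 ] [[ 0.165  0.986 -0.003]
 [ 0.986 -0.165  0.002]
 [ 0.002 -0.003 -1.   ]] 0.6010194264594332
[[268.4, 126.4], [266.4, 280.9], [253.8, 280.9], [253.5, 126.4]]
```

View pics/w2.png

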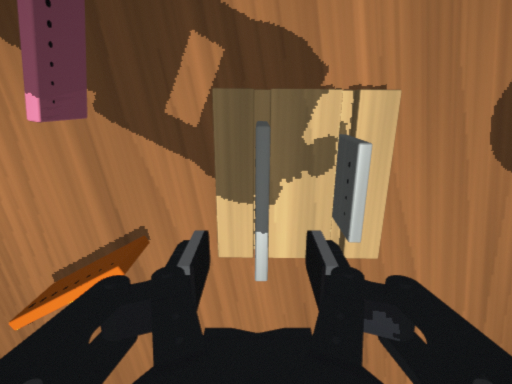

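Call:
servo_tool:
  dr:
    - [0,0,0]
    - [0,0,0]
    - [0,0,0]
    - [0,0,0]
    - [0,0,0]
    - [0,0,0]
    - [0,0,0]
    - [0,0,0]
    - [0,0,0]
    - [0,0,0]
    - [0,0,0]
    - [0,0,0]
  linear:
    - [0.01,-0.012,-0.55]
    - [0.01,-0.012,-0.55]
    - [0.01,-0.012,-0.55]
    - [0.01,-0.012,-0.55]
    - [0.01,-0.012,-0.55]
    - [0,0,0]
    - [0,0,0]
    - [0,0,0]
    - [0,0,0]
    - [0,0,0]
    - [0,0,0]
    - [0,0,0]
  jaw: [0.4,0.4,0.4,0.4,0.4,0.4,1,1,1,1,1,1]

```text
time_s: 3.7
tcp_pos: [0.4937, -0.1785, 0.0663]
eef_rot: [2.396, 2.029, 0.002]
force: [0.4, 2.6, 6.1]
gripper_width: 0.103
gripper_force: 60.2
```

Call:
servo_tool:
  dr:
    - [0,0,0]
    - [0,0,0]
    - [0,0,0]
    - [0,0,0]
    - [0,0,0]
    - [0,0,0]
    - [0,0,0]
    - [0,0,0]
    - [0,0,0]
    - [0,0,0]
    - [0,0,0]
  linear:
    - [0,0,0.3]
    - [0,0,0.5]
    - [0,0,0.9]
    - [0,0,1]
    - [0,0,1]
    - [0,0,1]
    - [0,0,1]
    - [0,0,1]
    - [0,0,0.9]
    - [0,0,0.2]
    - [0,0,0]
  jaw: [1,1,1,1,1,1,1,1,1,1,1]

```text
time_s: 4.62
tcp_pos: [0.4931, -0.1785, 0.3001]
eef_rot: [2.395, 2.029, 0.001]
force: [-0.2, 0.5, -6.9]
gripper_width: 0.104
gripper_force: 59.2
```

```bash
cat > plan.py <<'E'
from h import *
q=np.load('jaw.npy'); J=R.from_euler('z',q[2])*R.from_euler('y',-30,degrees=True)
O=np.array([.5670,.1682,.0476])
Tt=R.from_matrix(np.c_[J.apply([0,1,0]),J.apply([1,0,0]),J.apply([0,0,-1])])
def go(P):
    s=env.sense(); d=O+J.apply(P)-s['tcp_pos']; rv=(Tt*R.from_rotvec(s['eef_rot']).inv()).as_rotvec()
    print(s['time_s'],'tcp',s['tcp_pos'].round(4),'F',s['force'].round(1),'jawpos',J.inv().apply(s['tcp_pos']-O).round(4),'grip',round(s['gripper_width'],3),'shift/30mm',(d/.03).round(3),'turn/180',(rv/np.pi).round(4),'q',np.round(s['joint_positions'],2))
E
python3 -c "
from plan import *
go([0,0,.29])
print(J.as_matrix())"
```

```text
4.6167 tcp [ 0.4931 -0.1785  0.3001] F [-0.2  0.5 -6.9] jawpos [ 0.0426 -0.3411  0.267 ] grip 0.104 shift/30mm [-2.359 11.239 -0.045] turn/180 [-0.0079 -0.166   0.072 ] q [-0.57  0.3   1.27 -0.    1.56 -0.41]
[[ 8.64151879e-01 -6.57422193e-02 -4.98918320e-01]
 [ 5.69344320e-02  9.97836640e-01 -3.28711096e-02]
 [ 5.00000000e-01  3.46944695e-18  8.66025404e-01]]
```

Call:
servo_tool:
  dr:
    - [-0.0005,-0.0104,0.0045]
    - [-0.0005,-0.0104,0.0045]
    - [-0.0005,-0.0104,0.0045]
    - [-0.0005,-0.0104,0.0045]
    - [-0.0005,-0.0104,0.0045]
    - [-0.0005,-0.0104,0.0045]
    - [-0.0005,-0.0104,0.0045]
    - [-0.0005,-0.0104,0.0045]
    - [-0.0005,-0.0104,0.0045]
    - [-0.0005,-0.0104,0.0045]
    - [-0.0005,-0.0104,0.0045]
    - [-0.0005,-0.0104,0.0045]
    - [-0.0005,-0.0104,0.0045]
    - [-0.0005,-0.0104,0.0045]
    - [-0.0005,-0.0104,0.0045]
    - [-0.0005,-0.0104,0.0045]
    - [0,0,0]
    - [0,0,0]
  linear:
    - [-0.147,0.702,0]
    - [-0.147,0.702,0]
    - [-0.147,0.702,0]
    - [-0.147,0.702,0]
    - [-0.147,0.702,0]
    - [-0.147,0.702,0]
    - [-0.147,0.702,0]
    - [-0.147,0.702,0]
    - [-0.147,0.702,0]
    - [-0.147,0.702,0]
    - [-0.147,0.702,0]
    - [-0.147,0.702,0]
    - [-0.147,0.702,0]
    - [-0.147,0.702,0]
    - [-0.147,0.702,0]
    - [-0.147,0.702,0]
    - [0,0,0]
    - [0,0,0]
  jaw: [1,1,1,1,1,1,1,1,1,1,1,1,1,1,1,1,1,1]

```text
time_s: 6.12
tcp_pos: [0.4207, 0.1592, 0.2962]
eef_rot: [1.871, 2.003, 0.53]
force: [-0.8, -0.7, -5.0]
gripper_width: 0.107
gripper_force: 59.5
```

```bash
python3 -c "
from plan import *
go([0,0,.15])"
```

```text
6.1167 tcp [0.4207 0.1592 0.2962] F [-0.8 -0.7 -5. ] jawpos [-0.0026  0.0006  0.2886] grip 0.107 shift/30mm [ 2.381  0.137 -3.958] turn/180 [-0.     -0.0023 -0.0009] q [ 0.11 -0.02  1.77 -0.02  0.88  0.05]
```

Call:
servo_tool:
  dr:
    - [0,-0.0003,-0.0001]
    - [0,-0.0003,-0.0001]
    - [0,-0.0003,-0.0001]
    - [0,-0.0003,-0.0001]
    - [0,-0.0003,-0.0001]
    - [0,-0.0003,-0.0001]
    - [0,-0.0003,-0.0001]
    - [0,0,0]
    - [0,0,0]
  linear:
    - [0.34,0.02,-0.565]
    - [0.34,0.02,-0.565]
    - [0.34,0.02,-0.565]
    - [0.34,0.02,-0.565]
    - [0.34,0.02,-0.565]
    - [0.34,0.02,-0.565]
    - [0.34,0.02,-0.565]
    - [0,0,0]
    - [0,0,0]
  jaw: [1,1,1,1,1,1,1,1,1]

```text
time_s: 6.87
tcp_pos: [0.4934, 0.1618, 0.1785]
eef_rot: [1.871, 1.992, 0.535]
force: [-0.4, 1.1, -6.2]
gripper_width: 0.103
gripper_force: 59.7
```

Run:
```python
from plan import *
import cv2
go([0,0,.11])
w=env.capture('wrist'); s=env.capture('side')
J2=lambda P: O+J.apply(np.atleast_2d(P))
# overlay predicted jaw points
def mark(n,im,P):
    for u,v in proj(n,J2(P)): im[int(round(v)),int(round(u))]=(0,255,0)
P=[[x,y,.03] for x in(-.021,-.009,.009,.021) for y in np.linspace(-.069,.069,8)]
mark('wrist',w,P)
print(proj('side',J2([[0,0,.03]])))
a=cv2.resize(w[60:330,150:420],(540,540),interpolation=cv2.INTER_CUBIC)
x,y=np.int32(proj('side',J2([[0,0,.09]]))[0])
b=cv2.resize(s[y-70:y+70,x-33:x+32],(250,540),interpolation=cv2.INTER_CUBIC)
cv2.imwrite('pics/m3.png',np.hstack([a,b]))
```

```text
6.8667 tcp [0.4934 0.1618 0.1785] F [-0.4  1.1 -6.2] jawpos [ 0.0015 -0.0016  0.1503] grip 0.103 shift/30mm [ 0.624  0.093 -1.188] turn/180 [-0.      0.0002  0.0009] q [ 0.1   0.25  1.84 -0.03  0.52  0.06]
[[217.28405978 153.51735722]]
```

View pics/m3.png

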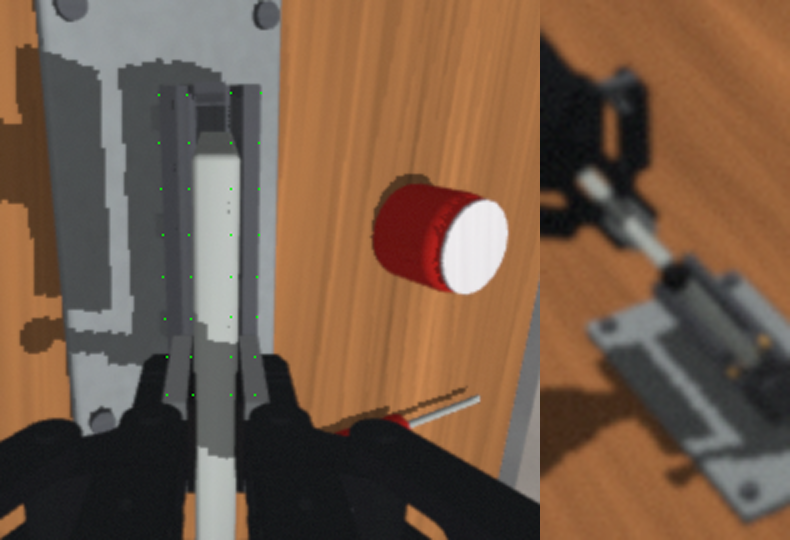

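Call:
servo_tool:
  dr:
    - [0,0,0.0009]
    - [0,0,0]
    - [0,0,0]
  linear:
    - [-0.047,0.05,-0.025]
    - [0,0,0]
    - [0,0,0]
  jaw: [1,1,1]

```text
time_s: 7.22
tcp_pos: [0.4923, 0.1642, 0.18]
eef_rot: [1.864, 1.993, 0.541]
force: [-0.1, 0.6, -5.8]
gripper_width: 0.102
gripper_force: 59.7
```

Run:
```python
from plan import *
import cv2
go([0,0,.11])
w=env.capture('wrist'); cv2.imwrite('pics/w4.png',w)
g=cv2.cvtColor(w,cv2.COLOR_BGR2GRAY)
J2=lambda P: O+J.apply(np.atleast_2d(P))
for c in (236,239,256,258,273,276): print(c,'rows95..145',g[95:146,c].tolist())
for r in (112,122,128,160): print(r,'cols225..285',g[r,225:286].tolist())
print('plate end bottom/top, block ends, slot end at mouth, floor',proj('wrist',J2([[0,.06,.0962],[0,.06,.156],[.015,.07,.03],[-.015,.07,.03],[0,.0625,.03],[0,.0625,0]])).round(1).tolist())
```

```text
7.2167 tcp [0.4923 0.1642 0.18  ] F [-0.1  0.6 -5.8] jawpos [0.0014 0.001  0.1521] grip 0.102 shift/30mm [ 0.661  0.011 -1.239] turn/180 [-0.0003  0.0019 -0.0004] q [ 0.1   0.25  1.84 -0.03  0.52  0.06]
236 rows95..145 [77, 76, 76, 75, 76, 75, 76, 75, 77, 76, 67, 60, 64, 65, 65, 66, 65, 65, 64, 65, 64, 57, 63, 65, 64, 65, 65, 64, 64, 65, 65, 65, 65, 65, 64, 64, 65, 64, 64, 64, 64, 64, 65, 65, 63, 66, 64, 64, 64, 65, 64]
239 rows95..145 [74, 75, 75, 75, 75, 75, 76, 76, 76, 74, 68, 73, 80, 80, 81, 80, 81, 81, 81, 81, 80, 81, 81, 80, 81, 82, 81, 81, 81, 81, 81, 80, 81, 81, 80, 81, 81, 81, 81, 83, 81, 81, 80, 79, 81, 82, 81, 80, 80, 81, 80]
256 rows95..145 [149, 150, 148, 138, 85, 75, 75, 74, 74, 77, 76, 77, 78, 78, 75, 67, 66, 64, 62, 69, 81, 53, 47, 45, 47, 47, 47, 48, 47, 49, 55, 76, 79, 80, 79, 79, 80, 78, 78, 78, 80, 90, 124, 152, 169, 182, 184, 185, 186, 185, 185]
258 rows95..145 [148, 149, 148, 139, 88, 77, 77, 76, 77, 79, 77, 77, 77, 77, 75, 67, 66, 63, 62, 70, 82, 55, 50, 49, 49, 50, 50, 48, 49, 51, 57, 77, 78, 79, 79, 80, 78, 79, 78, 80, 81, 89, 124, 152, 170, 183, 185, 186, 18
[... 1032 characters left out ...]
75, 75, 74, 75, 71, 66, 65, 65, 63, 65, 66, 65, 66, 74, 81, 83, 81, 79, 80, 82, 87, 83, 66, 53, 63, 77, 79, 79, 79, 80, 77, 80, 79, 79, 79, 80, 79, 79, 80, 81, 82, 67, 51, 48, 50, 60, 86, 88, 86, 88, 88, 88, 90, 98, 124, 146, 149, 151, 149, 149, 148]
160 cols225..285 [76, 76, 76, 76, 77, 74, 66, 63, 65, 65, 64, 65, 66, 68, 78, 82, 81, 80, 81, 81, 88, 101, 132, 156, 173, 179, 180, 181, 181, 182, 184, 186, 186, 188, 188, 189, 189, 190, 191, 190, 190, 190, 187, 178, 150, 83, 87, 88, 87, 88, 88, 88, 90, 110, 149, 153, 153, 154, 154, 155, 154]
plate end bottom/top, block ends, slot end at mouth, floor [[256.0, 127.1], [256.3, 138.7], [274.1, 108.2], [237.5, 108.2], [255.8, 117.6], [255.8, 116.0]]
```

```bash
sed -i 's/^O=.*/O=np.array([.5670,.1682,.0476])+J.apply([-.0004,.0014,0])/' plan.py; python3 -c "
from plan import *
go([0,0,.10])
go([0,0,.10])"
```

```text
7.2667 tcp [0.4924 0.1642 0.18  ] F [ 0.8 -0.8 -5.1] jawpos [ 0.0019 -0.0005  0.152 ] grip 0.101 shift/30mm [ 0.81   0.068 -1.532] turn/180 [-0.0003  0.0019 -0.0004] q [ 0.1   0.25  1.84 -0.03  0.52  0.06]
7.2667 tcp [0.4924 0.1642 0.18  ] F [ 0.8 -0.8 -5.1] jawpos [ 0.0019 -0.0005  0.152 ] grip 0.101 shift/30mm [ 0.81   0.068 -1.532] turn/180 [-0.0003  0.0019 -0.0004] q [ 0.1   0.25  1.84 -0.03  0.52  0.06]
```

Call:
servo_tool:
  dr:
    - [0,0.0019,-0.0004]
    - [0,0,0]
    - [0,0,0]
    - [0,0,0]
    - [0,0,0]
    - [0,0,0]
    - [0,0,0]
  linear:
    - [0.16,0.014,-0.306]
    - [0.16,0.014,-0.306]
    - [0.16,0.014,-0.306]
    - [0.16,0.013,-0.307]
    - [0.17,0.013,-0.307]
    - [0,0,0]
    - [0,0,0]
  jaw: [1,1,1,1,1,1,1]

```text
time_s: 7.85
tcp_pos: [0.5169, 0.1661, 0.1324]
eef_rot: [1.871, 1.997, 0.533]
force: [0.7, 0.3, -5.4]
gripper_width: 0.104
gripper_force: 59.6
```

```bash
python3 -c "
from plan import *
go([0,0,.10])
go([0,0,.08])"
```

```text
7.85 tcp [0.5169 0.1661 0.1324] F [ 0.7  0.3 -5.4] jawpos [-0.0006 -0.0002  0.0986] grip 0.104 shift/30mm [-0.007  0.005  0.052] turn/180 [-0.0002 -0.0008  0.0001] q [ 0.1   0.37  1.84 -0.04  0.41  0.07]
7.85 tcp [0.5169 0.1661 0.1324] F [ 0.7  0.3 -5.4] jawpos [-0.0006 -0.0002  0.0986] grip 0.104 shift/30mm [ 0.326  0.027 -0.525] turn/180 [-0.0002 -0.0008  0.0001] q [ 0.1   0.37  1.84 -0.04  0.41  0.07]
```

Call:
servo_tool:
  dr:
    - [0,-0.0008,0]
    - [0,0,0]
    - [0,0,0]
    - [0,0,0]
    - [0,0,0]
    - [0,0,0]
  linear:
    - [0.084,0.008,-0.105]
    - [0.067,0.004,-0.115]
    - [0.067,0.004,-0.115]
    - [0.067,0.004,-0.115]
    - [0.067,0.004,-0.115]
    - [0,0,0]
  jaw: [1,1,1,1,1,1]

```text
time_s: 8.35
tcp_pos: [0.5276, 0.1668, 0.1158]
eef_rot: [1.869, 1.995, 0.536]
force: [-0.2, 0.3, -5.7]
gripper_width: 0.105
gripper_force: 59.7
```

```bash
python3 -c "
from plan import *
go([0,0,.0645])"
```

```text
8.35 tcp [0.5276 0.1668 0.1158] F [-0.2  0.3 -5.7] jawpos [ 0.0003 -0.0002  0.0788] grip 0.105 shift/30mm [ 0.227  0.02  -0.418] turn/180 [-0.0002  0.0003  0.0001] q [ 0.1   0.41  1.84 -0.05  0.37  0.07]
```

Call:
servo_tool:
  dr:
    - [0,0,0]
    - [0,0,0]
    - [0,0,0]
    - [0,0,0]
  linear:
    - [0.067,0.005,-0.115]
    - [0.067,0.005,-0.115]
    - [0.067,0.005,-0.115]
    - [0,0,0]
  jaw: [1,1,1,1]

```text
time_s: 8.68
tcp_pos: [0.5336, 0.1673, 0.1054]
eef_rot: [1.869, 1.995, 0.536]
force: [0.7, 0.6, -5.8]
gripper_width: 0.107
gripper_force: 59.7
```

```bash
python3 -c "
from plan import *
go([0,0,.054])"
```

```text
8.6833 tcp [0.5336 0.1673 0.1054] F [ 0.7  0.6 -5.8] jawpos [ 0.0004 -0.0001  0.0667] grip 0.107 shift/30mm [ 0.201  0.017 -0.374] turn/180 [-0.0002  0.0003  0.0001] q [ 0.1   0.44  1.84 -0.05  0.35  0.08]
```

Still free; continue the last ~13 mm, finer.

Call:
servo_tool:
  dr:
    - [0,0,0]
    - [0,0,0]
    - [0,0,0]
    - [0,0,0]
    - [0,0,0]
  linear:
    - [0.05,0.003,-0.087]
    - [0.05,0.003,-0.087]
    - [0.05,0.003,-0.087]
    - [0.017,0.001,-0.029]
    - [0,0,0]
  jaw: [1,1,1,1,1]

```text
time_s: 9.1
tcp_pos: [0.5385, 0.1676, 0.0971]
eef_rot: [1.868, 1.995, 0.537]
force: [-0.3, 0.3, -5.7]
gripper_width: 0.104
gripper_force: 59.7
```

```bash
python3 -c "
from plan import *
go([0,0,.054])"
```

```text
9.1 tcp [0.5385 0.1676 0.0971] F [-0.3  0.3 -5.7] jawpos [ 0.0005 -0.0001  0.0572] grip 0.104 shift/30mm [ 0.038  0.006 -0.099] turn/180 [-0.0002  0.0004  0.0001] q [ 0.1   0.46  1.83 -0.05  0.33  0.08]
```

Call:
servo_tool:
  dr:
    - [0,0,0]
    - [0,0,0]
    - [0,0,0]
    - [0,0,0]
  linear:
    - [0.016,0.001,-0.029]
    - [0.016,0.001,-0.029]
    - [0.016,0.001,-0.029]
    - [0,0,0]
  jaw: [1,1,1,1]

```text
time_s: 9.43
tcp_pos: [0.5399, 0.1677, 0.0947]
eef_rot: [1.868, 1.995, 0.537]
force: [-0.3, -0.8, -5.9]
gripper_width: 0.107
gripper_force: 59.7
```

Call:
servo_tool:
  dr:
    - [0,0,0]
    - [0,0,0]
    - [0,0,0]
  linear:
    - [0.016,0.001,-0.029]
    - [0.016,0.001,-0.029]
    - [0,0,0]
  jaw: [1,1,1]

```text
time_s: 9.68
tcp_pos: [0.5408, 0.1678, 0.0933]
eef_rot: [1.868, 1.994, 0.537]
force: [-1.9, -1.3, -2.6]
gripper_width: 0.106
gripper_force: 60.1
```

```bash
python3 -c "
from plan import *
go([0,0,.054])"
```

```text
9.6833 tcp [0.5408 0.1678 0.0933] F [-1.9 -1.3 -2.6] jawpos [ 0.0006 -0.0001  0.0526] grip 0.106 shift/30mm [-0.041  0.001  0.029] turn/180 [-0.0002  0.0006  0.    ] q [ 0.1   0.47  1.83 -0.05  0.32  0.08]
```

Call:
servo_tool:
  dr:
    - [0,0,0]
    - [0,0,0]
    - [0,0,0]
  linear:
    - [0.016,0.001,-0.029]
    - [0.016,0.001,-0.029]
    - [0,0,0]
  jaw: [1,1,1]

```text
time_s: 9.93
tcp_pos: [0.5409, 0.1678, 0.0932]
eef_rot: [1.867, 1.994, 0.538]
force: [-20.4, -5.7, 23.2]
gripper_width: 0.1
gripper_force: 64.7
```

```bash
python3 -c "
from plan import *
go([0,0,.054])"
```

```text
9.9333 tcp [0.5409 0.1678 0.0932] F [-20.4  -5.7  23.2] jawpos [ 0.0006 -0.0001  0.0526] grip 0.1 shift/30mm [-0.043  0.     0.031] turn/180 [-0.0002  0.001  -0.0001] q [ 0.1   0.47  1.83 -0.05  0.32  0.08]
```

Call:
servo_tool:
  dr:
    - [0,0,0]
    - [0,0,0]
    - [0,0,0]
    - [0,0,0]
    - [0,0,0]
    - [0,0,0]
    - [0,0,0]
    - [0,0,0]
    - [0,0,0]
    - [0,0,0]
    - [0,0,0]
    - [0,0,0]
    - [0,0,0]
    - [0,0,0]
  linear:
    - [-0.025,-0.002,0.043]
    - [0,0,0]
    - [0,0,0]
    - [0,0,0]
    - [0,0,0]
    - [0,0,0]
    - [-0.2,-0.013,0.346]
    - [-0.2,-0.013,0.346]
    - [-0.2,-0.013,0.346]
    - [-0.2,-0.013,0.346]
    - [-0.2,-0.013,0.346]
    - [0,0,0]
    - [0,0,0]
    - [0,0,0]
  jaw: [1,0.5,0.5,0.5,0.5,0.5,0.5,0.5,0.5,0.5,0.5,1,1,1]

```text
time_s: 11.1
tcp_pos: [0.5113, 0.1658, 0.1441]
eef_rot: [1.868, 1.995, 0.537]
force: [0.7, -0.6, -1.2]
gripper_width: 0.08
gripper_force: 0.0
```

Run:
```python
from plan import *
import cv2
go([0,0,.085])
w=env.capture('wrist'); s=env.capture('side')
x,y=np.int32(proj('side',[O+J.apply([0,0,.05])])[0])
b=cv2.resize(s[y-45:y+45,x-40:x+40],(480,540),interpolation=cv2.INTER_CUBIC)
a=cv2.resize(w[60:330,190:340],(300,540),interpolation=cv2.INTER_CUBIC)
cv2.imwrite('pics/m5.png',np.hstack([a,b]))
```

```text
11.1 tcp [0.5113 0.1658 0.1441] F [ 0.7 -0.6 -1.2] jawpos [ 3.000e-04 -1.000e-04  1.114e-01] grip 0.08 shift/30mm [ 0.43   0.031 -0.769] turn/180 [-0.0002  0.0005  0.0001] q [ 0.1   0.34  1.85 -0.04  0.43  0.07]
```

View pics/m5.png

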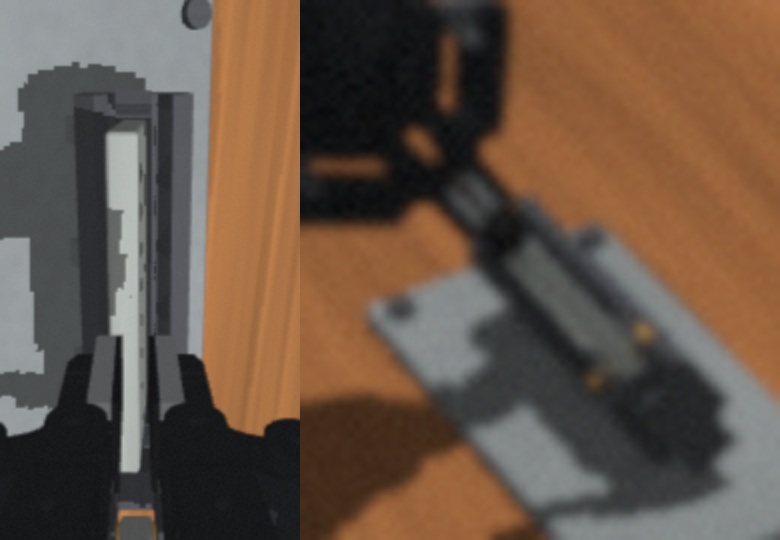

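Call:
servo_tool:
  dr:
    - [0,0,0]
    - [0,0,0]
    - [0,0,0]
    - [0,0,0]
  linear:
    - [0.07,0.004,-0.324]
    - [0.158,0.01,-0.274]
    - [0.158,0.01,-0.274]
    - [0,0,0]
  jaw: [1,1,1,1]

```text
time_s: 11.53
tcp_pos: [0.523, 0.1664, 0.1164]
eef_rot: [1.87, 1.996, 0.534]
force: [0.0, -0.9, -0.5]
gripper_width: -0.003
gripper_force: 0.0
```

Call:
servo_tool:
  dr:
    - [0,0,0]
    - [0,0,0]
    - [0,0,0]
    - [0,0,0]
  linear:
    - [0.016,0.001,-0.029]
    - [0.016,0.001,-0.029]
    - [0.016,0.001,-0.029]
    - [0,0,0]
  jaw: [1,1,1,1]

```text
time_s: 11.87
tcp_pos: [0.5241, 0.1667, 0.1159]
eef_rot: [1.868, 1.995, 0.537]
force: [-0.1, -0.9, 0.6]
gripper_width: 0.001
gripper_force: 0.0
```

```bash
python3 -c "
from plan import *
go([-.003,0,.077])"
```

```text
11.8667 tcp [0.5241 0.1667 0.1159] F [-0.1 -0.9  0.6] jawpos [-0.0026 -0.0001  0.0806] grip 0.001 shift/30mm [ 0.048  0.006 -0.111] turn/180 [-0.0002  0.0006  0.    ] q [ 0.1   0.41  1.85 -0.05  0.36  0.07]
```

Call:
servo_tool:
  dr:
    - [0,0,0]
    - [0,0,0]
    - [0,0,0]
    - [0,0,0]
  linear:
    - [0.016,0.001,-0.029]
    - [0.016,0.001,-0.029]
    - [0.016,0.001,-0.029]
    - [0,0,0]
  jaw: [1,1,1,1]

```text
time_s: 12.2
tcp_pos: [0.5256, 0.1668, 0.1134]
eef_rot: [1.868, 1.994, 0.537]
force: [-2.6, -0.0, 2.6]
gripper_width: 0.003
gripper_force: 1.7
```

Call:
servo_tool:
  dr:
    - [0,0,0]
    - [0,0,0]
    - [0,0,0]
  linear:
    - [0.016,0.001,-0.029]
    - [0.008,0,-0.014]
    - [0,0,0]
  jaw: [1,1,1]

```text
time_s: 12.45
tcp_pos: [0.5266, 0.1669, 0.1136]
eef_rot: [1.866, 1.993, 0.54]
force: [-10.1, -2.5, 16.5]
gripper_width: -0.002
gripper_force: 9.7
```

```bash
python3 -c "
from plan import *
go([-.003,0,.077])"
```

```text
12.45 tcp [0.5266 0.1669 0.1136] F [-10.1  -2.5  16.5] jawpos [-0.0016 -0.0001  0.0773] grip -0.002 shift/30mm [-0.034 -0.    -0.033] turn/180 [-0.0003  0.0017 -0.0001] q [ 0.1   0.41  1.85 -0.05  0.35  0.07]
```

```bash
sed -i 's/,.0014,0\])/,.0014,-.0017])/' plan.py; python3 -c "
from plan import *
go([0,0,.26])
P=lambda y,z:J.apply([0,y,z])/.03
print('side',P(-.115,0).round(3),'down',P(0,-.081).round(3))
"
```

```text
12.45 tcp [0.5266 0.1669 0.1136] F [-10.1  -2.5  16.5] jawpos [-0.0016 -0.0001  0.079 ] grip -0.002 shift/30mm [-2.963 -0.193  5.25 ] turn/180 [-0.0003  0.0017 -0.0001] q [ 0.1   0.41  1.85 -0.05  0.35  0.07]
side [ 0.252 -3.825 -0.   ] down [ 1.347  0.089 -2.338]
```

Call:
servo_tool:
  dr:
    - [0,0.0017,0]
    - [0,0,0]
    - [0,0,0]
    - [0,0,0]
    - [0,0,0]
    - [0,0,0]
    - [0,0,0]
    - [0,0,0]
    - [0,0,0]
    - [0,0,0]
    - [0,0,0]
    - [0,0,0]
    - [0,0,0]
    - [0,0,0]
    - [0,0,0]
    - [0,0,0]
    - [0,0,0]
  linear:
    - [-0.329,-0.021,0.583]
    - [-0.329,-0.021,0.583]
    - [-0.329,-0.021,0.583]
    - [-0.329,-0.021,0.583]
    - [-0.329,-0.021,0.583]
    - [-0.329,-0.021,0.583]
    - [-0.329,-0.021,0.583]
    - [-0.329,-0.021,0.583]
    - [-0.329,-0.021,0.583]
    - [0.042,-0.638,0]
    - [0.042,-0.638,0]
    - [0.042,-0.638,0]
    - [0.042,-0.638,0]
    - [0.042,-0.638,0]
    - [0.042,-0.638,0]
    - [0,0,0]
    - [0,0,0]
  jaw: [1,1,1,1,1,1,1,1,1,1,1,1,1,1,1,1,1]

```text
time_s: 13.87
tcp_pos: [0.445, 0.0456, 0.2692]
eef_rot: [1.874, 1.996, 0.532]
force: [-0.5, 0.1, 0.1]
gripper_width: -0.001
gripper_force: 0.0
```

```bash
python3 -c "
from plan import *
go([0,-.116,.174])
"
```

```text
13.8667 tcp [0.445  0.0456 0.2692] F [-0.5  0.1  0.1] jawpos [-0.0012 -0.1157  0.2585] grip -0.001 shift/30mm [ 1.442  0.085 -2.42 ] turn/180 [-0.0003 -0.0012  0.0008] q [-0.25 -0.01  1.84  0.21  0.82 -0.42]
```

Call:
servo_tool:
  dr:
    - [0,-0.0012,0.0008]
    - [0,0,0]
    - [0,0,0]
    - [0,0,0]
    - [0,0,0]
    - [0,0,0]
    - [0,0,0]
  linear:
    - [0.288,0.017,-0.484]
    - [0.288,0.017,-0.484]
    - [0.288,0.017,-0.484]
    - [0.288,0.017,-0.484]
    - [0.288,0.017,-0.484]
    - [0,0,0]
    - [0,0,0]
  jaw: [1,1,1,1,1,1,1]

```text
time_s: 14.45
tcp_pos: [0.4878, 0.0497, 0.1963]
eef_rot: [1.867, 2.001, 0.536]
force: [0.2, 0.3, 0.2]
gripper_width: -0.001
gripper_force: 0.0
```

```bash
python3 -c "
from plan import *
C=lambda a:np.array([0,-.08+.088*np.cos(a)-.005*np.sin(a)-.011,.067+.088*np.sin(a)+.005*np.cos(a)+.019])
go(C(np.pi/2))
A=np.radians(np.arange(90,-1,-6)); W=np.array([J.apply(C(a)) for a in A])
print((np.diff(W,axis=0)/.03).round(3).tolist())
"
```

```text
14.45 tcp [0.4878 0.0497 0.1963] F [0.2 0.3 0.2] jawpos [-0.0004 -0.1144  0.1739] grip -0.001 shift/30mm [-0.031  0.613  0.011] turn/180 [-0.0004 -0.0005 -0.0012] q [-0.21  0.17  1.89  0.25  0.59 -0.46]
[[-0.021, 0.307, 0.001], [-0.005, 0.306, -0.027], [0.011, 0.302, -0.054], [0.028, 0.295, -0.081], [0.043, 0.285, -0.107], [0.059, 0.271, -0.132], [0.073, 0.255, -0.156], [0.087, 0.236, -0.177], [0.1, 0.214, -0.197], [0.112, 0.19, -0.215], [0.122, 0.163, -0.23], [0.132, 0.135, -0.243], [0.139, 0.106, -0.253], [0.146, 0.075, -0.26], [0.15, 0.043, -0.265]]
```

First the approach and the upper half of the swing.

Call:
servo_tool:
  dr:
    - [0,0,-0.0012]
    - [0,0,0]
    - [0,0,0]
    - [0,0,0]
    - [0,0,0]
    - [0,0,0]
    - [0,0,0]
    - [0,0,0]
    - [0,0,0]
    - [0,0,0]
  linear:
    - [-0.01,0.204,0.004]
    - [-0.01,0.204,0.004]
    - [-0.01,0.204,0.003]
    - [-0.021,0.307,0.001]
    - [-0.005,0.306,-0.027]
    - [0.011,0.302,-0.054]
    - [0.028,0.295,-0.081]
    - [0.043,0.285,-0.107]
    - [0.059,0.271,-0.132]
    - [0,0,0]
  jaw: [1,1,1,1,1,1,1,1,1,1]

```text
time_s: 15.28
tcp_pos: [0.4903, 0.1214, 0.1857]
eef_rot: [1.868, 1.996, 0.536]
force: [-0.3, -1.1, 0.3]
gripper_width: -0.0
gripper_force: 0.0
```

```bash
python3 -c "
from plan import *
C=lambda a:np.array([0,-.08+.088*np.cos(a)-.005*np.sin(a)-.011,.067+.088*np.sin(a)+.005*np.cos(a)+.019])
go(C(np.radians(54)))
"
```

```text
15.2833 tcp [0.4903 0.1214 0.1857] F [-0.3 -1.1  0.3] jawpos [ 0.0005 -0.0431  0.1611] grip -0.0 shift/30mm [ 0.002 -0.008 -0.036] turn/180 [-0.0002  0.0003 -0.    ] q [-0.01  0.22  1.87  0.08  0.53 -0.13]
```

Call:
servo_tool:
  dr:
    - [0,0,0]
    - [0,0,0]
    - [0,0,0]
    - [0,0,0]
    - [0,0,0]
    - [0,0,0]
    - [0,0,0]
  linear:
    - [0.073,0.255,-0.176]
    - [0.087,0.236,-0.177]
    - [0.1,0.214,-0.197]
    - [0.112,0.19,-0.215]
    - [0.122,0.163,-0.23]
    - [0.132,0.135,-0.243]
    - [0,0,0]
  jaw: [1,1,1,1,1,1,1]

```text
time_s: 15.87
tcp_pos: [0.5097, 0.1563, 0.1471]
eef_rot: [1.87, 1.995, 0.535]
force: [-0.1, 1.2, 0.0]
gripper_width: -0.0
gripper_force: 0.0
```

```bash
cat > knob.py <<'E'
from plan import *
import cv2
C=lambda a:np.array([0,-.08+.088*np.cos(a)-.005*np.sin(a)-.011,.067+.088*np.sin(a)+.005*np.cos(a)+.019])
go(C(np.radians(18)))
# knob position candidates in wrist & side: darkness of a disc, per bar angle
for n in('wrist','top'):
    g=cv2.GaussianBlur(cv2.cvtColor(env.capture(n),cv2.COLOR_BGR2GRAY),(0,0),1.5); o=[]
    for d in range(0,96,6):
        a=np.radians(d); k=[0,-.08+.1*np.cos(a)-.005*np.sin(a),.067+.1*np.sin(a)+.005*np.cos(a)]
        u,v=np.int32(np.round(proj(n,[O+J.apply(k)])[0])); o.append((d,int(u),int(v),int(g[v,u])))
    print(n,o)
E
python3 knob.py
```

```text
15.8667 tcp [0.5097 0.1563 0.1471] F [-0.1  1.2  0. ] jawpos [-0.     -0.0095  0.1169] grip -0.0 shift/30mm [-0.019  0.02   0.032] turn/180 [-0.0002 -0.0002  0.0003] q [ 0.08  0.33  1.85 -0.01  0.44  0.02]Traceback (most recent call last):
  File "knob.py", line 10, in <module>
    u,v=np.int32(np.round(proj(n,[O+J.apply(k)])[0])); o.append((d,int(u),int(v),int(g[v,u])))
                                                                                     ~^^^^^
IndexError: index 401 is out of bounds for axis 0 with size 384
```

Call:
servo_tool:
  dr:
    - [0,0,0]
    - [0,0,0]
    - [0,0,0]
    - [0,0,0]
    - [0,0,0]
    - [0,0,0]
    - [0,0,0]
  linear:
    - [0.07,0.053,-0.126]
    - [0.07,0.053,-0.126]
    - [0.073,0.038,-0.13]
    - [0.073,0.037,-0.13]
    - [0.075,0.022,-0.132]
    - [0.037,0.011,-0.066]
    - [0,0,0]
  jaw: [1,1,1,1,1,1,1]

```text
time_s: 16.5
tcp_pos: [0.5216, 0.1623, 0.126]
eef_rot: [1.871, 1.995, 0.535]
force: [-0.3, 1.0, 0.3]
gripper_width: -0.003
gripper_force: 0.0
```

```bash
sed -i 's/radians(18)/radians(0)/; s/range(0,96,6)/range(0,90,6)/; s/int(g\[v,u\])/int(g[v,u]) if 0<=v<384 and 0<=u<512 else -1/' knob.py; python3 knob.py
```

```text
16.5 tcp [0.5216 0.1623 0.126 ] F [-0.3  1.   0.3] jawpos [ 0.     -0.0043  0.0924] grip -0.003 shift/30mm [ 0.021  0.044 -0.041] turn/180 [-0.0002 -0.0002  0.0005] q [ 0.09  0.38  1.85 -0.03  0.39  0.05]
wrist [(0, 259, 199, 29), (6, 259, 208, 18), (12, 259, 220, 88), (18, 260, 236, 49), (24, 260, 256, 41), (30, 260, 280, 26), (36, 260, 309, 154), (42, 260, 341, 24), (48, 261, 378, 23), (54, 261, 416, -1), (60, 261, 456, -1), (66, 261, 495, -1), (72, 261, 530, -1), (78, 261, 562, -1), (84, 261, 587, -1)]
top [(0, 180, 199, 59), (6, 180, 200, 55), (12, 180, 202, 53), (18, 181, 203, 56), (24, 183, 205, 47), (30, 184, 206, 43), (36, 186, 207, 41), (42, 189, 208, 40), (48, 192, 209, 49), (54, 195, 210, 92), (60, 199, 211, 122), (66, 203, 211, 121), (72, 207, 211, 120), (78, 211, 211, 115), (84, 215, 211, 114)]
```

Call:
servo_tool:
  dr:
    - [0,0,0]
    - [0,0,0]
    - [0,0,0]
    - [0,0,0]
  linear:
    - [0.016,0.001,-0.029]
    - [0.016,0.001,-0.029]
    - [0.008,0,-0.014]
    - [0,0,0]
  jaw: [1,1,1,1]

```text
time_s: 16.93
tcp_pos: [0.5225, 0.1625, 0.1248]
eef_rot: [1.87, 1.994, 0.536]
force: [-3.3, -0.6, 5.5]
gripper_width: 0.002
gripper_force: 2.8
```

```bash
python3 knob.py | cut -c1-260
```

```text
16.9333 tcp [0.5225 0.1625 0.1248] F [-3.3 -0.6  5.5] jawpos [ 0.0002 -0.0042  0.0909] grip 0.002 shift/30mm [-0.01   0.039 -0.002] turn/180 [-0.0002  0.0002  0.0004] q [ 0.09  0.39  1.85 -0.03  0.39  0.05]
wrist [(0, 259, 201, 26), (6, 259, 210, 18), (12, 259, 222, 100), (18, 259, 238, 34), (24, 259, 258, 30), (30, 260, 283, 27), (36, 260, 312, 168), (42, 260, 346, 24), (48, 260, 383, 23), (54, 260, 422, -1), (60, 261, 463, -1), (66, 261, 502, -1), (72, 261, 539
top [(0, 180, 199, 56), (6, 180, 200, 54), (12, 180, 202, 52), (18, 181, 203, 54), (24, 183, 205, 45), (30, 184, 206, 42), (36, 186, 207, 41), (42, 189, 208, 40), (48, 192, 209, 48), (54, 195, 210, 90), (60, 199, 211, 122), (66, 203, 211, 121), (72, 207, 211,
```

Stiffening at TCP z = 0.0909, where fully down is expected (0.091). Press a bit more to confirm the stop.

Call:
servo_tool:
  dr:
    - [0,0,0]
    - [0,0,0]
    - [0,0,0]
    - [0,0,0]
  linear:
    - [0.01,0.001,-0.018]
    - [0.01,0.001,-0.018]
    - [0,0,0]
    - [0,0,0]
  jaw: [1,1,1,1]

```text
time_s: 17.37
tcp_pos: [0.5226, 0.1625, 0.1245]
eef_rot: [1.869, 1.994, 0.536]
force: [-12.9, -2.6, 18.0]
gripper_width: 0.002
gripper_force: 10.9
```

```bash
python3 knob.py | cut -c1-230|head -1
python3 - <<'E'
from plan import *
s=env.sense();print((J.inv().apply(s['force'])).round(1))
E
```

```text
17.3667 tcp [0.5226 0.1625 0.1245] F [-12.9  -2.6  18. ] jawpos [ 0.0002 -0.0041  0.0906] grip 0.002 shift/30mm [-0.015  0.037  0.007] turn/180 [-0.0002  0.0004  0.0003] q [ 0.09  0.39  1.85 -0.03  0.38  0.05]
[-2.9 -1.6 22.1]
```

Call:
servo_tool:
  dr:
    - [0,0,0]
    - [0,0,0]
    - [0,0,0]
    - [0,0,0]
    - [0,0,0]
    - [0,0,0]
    - [0,0,0]
    - [0,0,0]
    - [0,0,0]
  linear:
    - [-0.05,-0.003,0.087]
    - [-0.25,-0.016,0.433]
    - [-0.3,-0.02,0.52]
    - [-0.3,-0.02,0.52]
    - [-0.3,-0.02,0.52]
    - [-0.3,-0.02,0.52]
    - [-0.3,-0.02,0.52]
    - [0,0,0]
    - [0,0,0]
  jaw: [1,1,1,1,1,1,1,1,1]

```text
time_s: 18.22
tcp_pos: [0.4693, 0.1589, 0.2174]
eef_rot: [1.869, 1.993, 0.537]
force: [-0.4, -0.8, -0.5]
gripper_width: -0.003
gripper_force: 0.0
```

Run:
```python
from plan import *
import cv2
go([0,0,.2])
def P(d,r=.1,h=.005):
    a=np.radians(d); return O+J.apply([0,-.08+r*np.cos(a)-h*np.sin(a),.067+r*np.sin(a)+h*np.cos(a)])
for n in('wrist','side'):
    g=cv2.GaussianBlur(cv2.cvtColor(env.capture(n),cv2.COLOR_BGR2GRAY),(0,0),1.2)
    print(n,[(d,*proj(n,[P(d)])[0].round().astype(int).tolist()) for d in(0,3,6,10)])
    u,v=proj(n,[P(0)])[0].round().astype(int)
    print(g[max(v-16,0):v+17:2,u-16:u+17:2])
```

```text
18.2167 tcp [0.4693 0.1589 0.2174] F [-0.4 -0.8 -0.5] jawpos [ 0.0004 -0.0042  0.1978] grip -0.003 shift/30mm [-0.056  0.137  0.057] turn/180 [-0.0003  0.0006  0.0004] q [ 0.09  0.16  1.83 -0.02  0.63  0.05]
wrist [(0, 258, 161), (3, 258, 163), (6, 258, 165), (10, 258, 168)]
[[ 43  45  76 139 169 175 176 170 130  95  72  64  53  50  67  84  87]
 [ 43  45  66 111 140 151 162 168 137 102  74  70  54  50  67  84  87]
 [ 43  44  61  90 105 111 133 154 130 100  74  71  54  49  66  84  87]
 [ 43  44  60  87  95  88  86  90  83  76  67  69  54  48  66  84  87]
 [ 43  44  59  81  72  48  33  30  31  35  44  58  50  47  66  84  88]
 [ 43  44  54  59  37  22  20  22  22  23  27  36  41  46  66  84  88]
 [ 44  43  44  33  20  19  22  24  25  25  25  26  33  44  65  84  88]
 [ 44  42  35  22  18  21  24  28  30  30  28  26  30  43  65  84  88]
 [ 44  42  32  20  20  23  27  32  38  39  32  28  30  44  65  84  88]
 [ 44  42  34  21  20  23  27  34  43  45  35  28  32  46  66  84  88]
 [ 44  43  39  27  21  23  26  31  37  39  32  29  36  48  67  84  88]
 [ 44  43  47  47  31  24  25  27  29  31  
[... 958 characters left out ...]
116 115 120 132 124  83  56  54  60  72  90 103 107 108 110]
 [108 112 115 116 118 119  99  54  39  57  65  63  74  91 100  96  98]
 [105 108 113 116 116 107  79  48  64 104 111  81  65  74  83  79  87]
 [105 105 108 113 114  97  64  50  84 131 145 118  78  63  68  74  94]
 [106 104 105 110 113  99  64  45  65 109 143 145 114  76  62  72  97]
 [107 108 110 115 121 118  92  58  47  71 114 145 145 114  75  63  78]
 [108 117 124 130 133 133 122  91  57  49  74 117 147 144 111  74  63]
 [ 99 120 134 137 136 136 133 119  84  51  47  76 120 147 144 110  72]
 [ 89 116 135 138 137 136 131 118  90  56  38  47  79 122 148 143 109]
 [110 126 138 139 138 130 109  88  70  54  42  36  48  83 125 150 144]]
```

```bash
python3 -c "
from plant import env
print(env.hand_in())"
```

```text
the job is handed in; nothing more can be done
None
```

I seated the drawplate in the leaning slot, swung the hold-down bar down to its stop over it, and handed the job in at about 18 s; the short plate, bowl, tin and screwdriver were never touched, and no verdict came back.

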